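# Crank the walnuts out of the tipping tin

## Task

Turn the hand crank on the tipping stand clockwise until the biscuit tin has tipped over and all four walnuts have rolled out into the green dish, then crank it back until the empty tin stands upright again. Work only by the crank: do not touch the tin or the walnuts, and leave the dish, wooden mould, saucer and tongs where they are.

Things in the scene. Friction and masses are not known exactly. Their poses are not given: they have to be found in the camera images.
- crank (a joint): Hand crank on top of the blue gearbox, turning about a vertical axis. Value in rad, 0 to 8.0 (about one and a quarter turns), growing as the crank turns clockwise seen from above; starts between 0.1 and 0.6. Drives the tin through a 3.5 to 1 gear that stays where it is left. Turning it takes about 2 N at the grip.
- crank_grip (a point): Middle of the red flat grip standing at the end of the crank arm: 34 mm long along the arm, 14 mm thick across it, 44 mm tall, fixed to the arm (it does not spin). This point is 24 mm above the arm's top, 20 mm below the grip's top, 55 mm from the crank's axis, 230 mm above the marble. x points outward along the arm, z up; the flat faces look along y.
- crank_axis (a point): Point on the crank's vertical axis at the height of point crank_grip; fixed to the stand. The hub and arm lie below it (arm top 24 mm lower); above it is clear.
- tipper: Blue metal tipping stand, fixed: origin on the marble under the tin's pivot. Its +x is the side to which the tin tips, its +y side carries the gearbox (50 x 60 x 175 mm, centred 80 mm along +y) with the crank on top. With the crank value at 0 the crank arm points along the stand's +x; at value v it has turned clockwise by v.
- tin: Open aluminium tin, 76 x 84 x 90 mm outside, walls 4 mm, on a horizontal pivot in the stand; origin on the pivot, 120 mm above the marble, 38 mm above the tin's underside; z points to its mouth. Tips toward the stand's +x by crank value / 3.5: upright at crank 0 (a stop lies just below), 2.3 rad at the far end; the nuts roll out at about 1.8 to 2 rad. Not to be touched.
- dish: Green glass candy dish, round, 160 mm across, 42 mm high, standing loose under the tin's pouring side, about 105 mm from the pivot; origin at the centre of its underside.
- mould: Wooden maamoul mould lying on the marble: round head 76 mm across, 28 mm high, with a flat handle, 183 mm long overall; origin under the middle, head toward +x. Bystander.
- saucer: Blue ceramic saucer, 116 mm across, 18 mm high; origin under its centre. Bystander.
- tongs: Stainless tongs, 168 mm long, 60 mm wide, 10 mm thick, lying on a round cork trivet 180 mm across, 8 mm thick; origin under the middle. Bystander.
- walnut0: Walnut, about 28 mm across, 12 g; origin at its centre. One of four, loose in the tin at the start.
- walnut1: Walnut, about 28 mm across, 12 g; origin at its centre. As walnut0.
- walnut2: Walnut, about 28 mm across, 12 g; origin at its centre. As walnut0.
- walnut3: Walnut, about 28 mm across, 12 g; origin at its centre. As walnut0.
Things that resemble listed ones, but are neither listed nor needed, are in the scene too. What is shaped like the tipper but purple is not meant.

How it is judged:
By the outcome, as a careful person would: the job done as asked, in the order asked, and still so for the second after the job is handed in, with the robot touching nothing.
It also fails if it takes over 72 s, if anything falls off the work surface, if the arm or the gripper's body presses on something with over 40 N, if the wrist force passes 120 N, or if a joint passes its speed limit or range.

## Robot

A 7-joint arm with a two-finger parallel gripper is mounted at the origin on the work surface. World frame = base frame: x ahead of the robot, y to its left, z up, the work surface at z = 0. Lengths are in mm, angles in rad, forces in N, time in s.
With the tool pointing down it reaches from about 400 to 875 mm from the base axis. Payload 4.4 kg.
Tool frame: the origin (TCP) lies at the very end of the fingers, on their centre line; the grasp point (between the pads) lies 19 mm behind it; z points along the fingers, y is the line along which they close (so a half turn about z gives the same grasp; the last joint's range is limited). The gripper opens to 85 mm and grips with 20 to 120 N. Pads are 22 mm wide; open, the fingers measure 114 mm over their backs; the gripper's body (76 mm by 85 mm) begins 54 mm behind the grasp point. The pads swing forward as they close: fully open they stand 13 mm farther back than shut.
Start: joints at [-1.367, 0.628, 0.038, 1.517, -0.027, 0.996, -0.02], TCP at [173.225, 626.507, 231.313] pointing down, gripper open.
Joint ranges: [-3.06, 3.06], [-0.37, 2.12], [-1.25, 1.32], [0.18, 2.47], [-1.1, 4.24], [0.23, 1.98], [-2.94, 2.94]. Speed limits (rad/s): [2.57, 2.57, 3.14, 3.14, 3.14, 3.14, 3.14].

## Interface

Orientations are given as [roll, pitch, yaw] about the fixed x, y, z axes, in that order (R = Rz(yaw) Ry(pitch) Rx(roll)).
In Python, from cell import status, get_image, ctrl, models gives the robot as it stands.
- The arm moves only by the shell command python3 -m handwheel 'ROWS' [OPENING]. ROWS is JSON, a list of rows, each an object with "delta_pos": the shift along the world's x, y, z in cm, a list of three; "yaw": the turn about the world's z in rad. A call has 1 to 10 rows; each row shifts and turns the commanded pose from where the row before left it; what a row does not reach is not made up. A row lasts 1/12 s, in which the tool goes at most 41.7 mm and 7.16 degrees, less where a joint would pass 70% of its speed; a pose out of reach is approached as far as the arm can. A call is refused whole if a number of a shift passes 4.17 or a number of a turn 0.125, either way. A call with a gripper value outside its range is refused whole. OPENING is the opening, from -1 (shut) to 1 (fully open), set as the call begins (- or left out, the last holds). The fingers move at their own pace and stop on an object; the grip force is fixed at half the most. Time passes only in rows, so rows that do not move let the fingers close. It gives the time, the measured TCP pose, the force, the opening and the grip force at its end, in the units of the state.
- status.read_state(): the state, without advancing time (a new reading comes with each control period).
- get_image(name): name is "scene" or "side" or "wrist"; returns a dict with "color" (400x640x3 uint8, red, green, blue), "z_map" (400x640 float32, mm along the optical axis (not along the pixel's ray), 0 where there is no reading), "fx", "fy", "cx", "cy" (pixels), "k1" (the pictures are not rectified: a ray, as slopes to the right and down, at radius r is drawn at 1 + k1 r^2 times it, then the intrinsics apply), "position" and "rotation" of the camera in the world; the wrist camera has in their place "hand_eye" (4x4, takes a point from camera to tool coordinates, whose origin is the TCP and whose axes are the flange's). Camera axes: x right, y up, looking along -z (the intrinsics and any distortion apply to the point x, -y, -z); pixel columns grow to the right and rows downward; lengths in mm; the calibration is good to about 2 mm. A picture is of the moment at which its call begins: read the wrist's pose just before it.
- ctrl.finish_job(): hands the job in; it is judged then, once.
Trained networks look in a picture, given as the dict that the camera call returned (one of the last four; its "shot" number tells which), for a name from the list of things; names that differ only in an ending like _2 or _b are one class to them, and where a whole thing is asked for, a point or a joint stands for the part that bears it (a point fixed in the world has none). Each returns a list of dicts, best first, with "score" (0 to 1); they miss things now and then, are a little off and sometimes report something else, mostly with a low value. They report only what shows in the picture. A call takes as long as a camera call. They do not tell look-alikes from the thing itself.
- models.boxes_of(picture, name): "rect" ([left, top, right, bottom] in pixels, round what is visible of it).
The state is a dict: "clock": time; "qpos": joint angles; "qd": joint speeds; "tau": joint torques, N m; "eef_pos": TCP position; "tool_rot": TCP orientation; "force": force on the tool from outside, world axes, zero at the start; "torque": the same for the moment, N m; "width": finger opening in mm; "gripper_force": force on a finger pad.
Only numpy, scipy, OpenCV 4.12 (cv2) and the standard library are available. Lean on these libraries where they do the work, as an engineer would, in place of code of your own. Each camera call takes 0.05 s, during which the arm holds its last target. There are 200 camera calls.

## Working session

There is one attempt and no reset: what is moved stays moved. The work goes in short steps, Python scripts to look and compute and a shell command to move; the robot and the scene stay as the last step left them, time stands still between calls to the robot, and variables do not carry over. Pictures are saved under pics/ and viewed, at most 10 in all, crops included, and the job is handed in when it is done.

```bash
mkdir -p pics
cat > h.py <<'E'
import numpy as np, cv2
from cell import status,get_image,ctrl,models
def world(p,u,v,z=None):
    """pixel -> world, depth from the map unless given"""
    K=np.array([[p['fx'],0,p['cx']],[0,p['fy'],p['cy']],[0,0,1.]])
    s=cv2.undistortPoints(np.array([[[u,v]]],float),K,np.array([p['k1'],0,0,0,0.]))[0,0]
    d=p['z_map'][int(round(v)),int(round(u))] if z is None else z
    c=np.array([s[0]*d,-s[1]*d,-d])
    return np.array(p['rotation'])@c+np.array(p['position'])
def save(p,n): cv2.imwrite('pics/'+n,p['color'][:,:,::-1])
E
python3 - <<'E'
from h import *
print(status.read_state())
for n in('scene','side'):
    p=get_image(n); save(p,n+'0.png'); print(n,p['position'],p['rotation'],p['k1'])
    for k in('crank_grip','crank','tipper','tin','dish'):
        for b in models.boxes_of(p,k)[:3]: 
            r=b['rect'];print(k,round(b['score'],2),np.round(r),world(p,(r[0]+r[2])/2,(r[1]+r[3])/2).round())
E
```

```text
{'clock': 0.0, 'qpos': array([-1.36683587,  0.62935964,  0.0384249 ,  1.51835656, -0.02698146,
        0.99625909, -0.02001737]), 'qd': array([ 0.00029453, -0.00166859, -0.00124973,  0.00060668,  0.00115792,
        0.00038031,  0.00066529]), 'tau': array([-6.40234757e-04, -5.63389957e+01,  1.22610804e+00, -1.93445510e+01,
        1.10630871e-02,  1.02541811e-02, -1.52011881e-05]), 'eef_pos': array([173.03092403, 625.91677326, 230.38366056]), 'tool_rot': array([-3.13972785e+00,  3.04186847e-05,  2.87183899e+00]), 'force': array([0.01682723, 0.29841786, 0.00383597]), 'torque': array([-0.01444829, -0.00948859,  0.01945433]), 'gripper_force': 0.0, 'width': 85.7994357168255}
scene [1556.41954041  135.54143424 1654.89257207] [ 0.61629953 -0.01483815  1.83227556] -0.04820142832159675
crank_grip 0.5 [340. 199. 354. 216.] [-1666. -3087. -1568.]
crank_grip 0.44 [195. 172. 206. 188.] [-2033. -3454. -1935.]
crank 0.53 [340. 199. 355. 212.] [-1591. -3012. -1492.]
crank 0.43 [191. 172. 208. 191.] [-1985. -3406. -1886.]
tipper 0.97 [309. 196. 359. 232.] [-1663. -3084. -1565.]
tipper 0.88 [167. 168
[... 191 characters left out ...]
. -1752.]
dish 0.75 [304. 225. 350. 264.] [-1881. -3302. -1782.]
side [515.54865244 835.78342623 993.34534044] [ 0.85958709 -0.02098766 -3.10095658] -0.05313705684795475
crank_grip 0.6 [293. 200. 324. 227.] [4043. 4363. 4521.]
crank_grip 0.55 [295. 102. 316. 120.] [5699. 6019. 6176.]
crank 0.66 [293. 200. 324. 226.] [4046. 4366. 4523.]
crank 0.5 [298. 105. 317. 118.] [5334. 5654. 5812.]
tipper 0.93 [293. 193. 347. 275.] [4090. 4410. 4568.]
tipper 0.63 [294. 101. 332. 161.] [5445. 5765. 5923.]
tin 0.93 [302. 197. 324. 236.] [4038. 4358. 4516.]
tin 0.62 [300. 107. 321. 134.] [5357. 5677. 5835.]
tin 0.3 [292. 196. 345. 272.] [4074. 4394. 4552.]
dish 0.8 [254. 220. 305. 258.] [4578. 4899. 5056.]
```

```bash
sed -i "s/np.array(p\['rotation'\])@c/Rotation.from_euler('xyz',p['rotation']).as_matrix()@c/; s/^import numpy.*/&\nfrom scipy.spatial.transform import Rotation/" h.py
python3 - <<'E'
from h import *
for n in('scene','side'):
    p=get_image(n)
    cv2.imwrite(f'pics/{n}1.png',cv2.resize(p['color'][100:300,140:460,::-1] if n=='scene' else p['color'][80:300,180:460,::-1],(800,500) if n=='scene' else (763,600),interpolation=cv2.INTER_CUBIC))
    for k in('crank_grip','tipper','tin','dish'):
        for b in models.boxes_of(p,k)[:3]: 
            r=b['rect'];print(k,round(b['score'],2),np.round(r),world(p,(r[0]+r[2])/2,(r[1]+r[3])/2).round())
E
```

```text
crank_grip 0.5 [340. 195. 355. 216.] [574.   3. 206.]
tipper 0.93 [309. 196. 360. 230.] [552. -48. 103.]
tipper 0.93 [169. 170. 222. 209.] [ 660. -549.  216.]
tin 0.94 [313. 194. 342. 226.] [536. -79.  91.]
tin 0.83 [170. 172. 199. 204.] [ 628. -621.  156.]
tin 0.42 [304. 224. 345. 262.] [636. -61.  11.]
dish 0.76 [303. 227. 345. 263.] [642. -63.   5.]
crank_grip 0.78 [292. 198. 321. 226.] [573.  -9. 204.]
crank_grip 0.56 [297. 104. 317. 121.] [ 607. -550.  211.]
tipper 0.85 [294. 102. 334. 160.] [ 579. -533.  142.]
tipper 0.57 [292. 195. 346. 273.] [535.  33. 163.]
tin 0.7 [301. 196. 325. 236.] [554.  11. 209.]
tin 0.67 [300. 104. 322. 135.] [ 592. -547.  183.]
dish 0.72 [255. 223. 305. 260.] [663. -76.   5.]
dish 0.65 [293. 195. 343. 275.] [538.  34. 159.]
```

View pics/scene1.png

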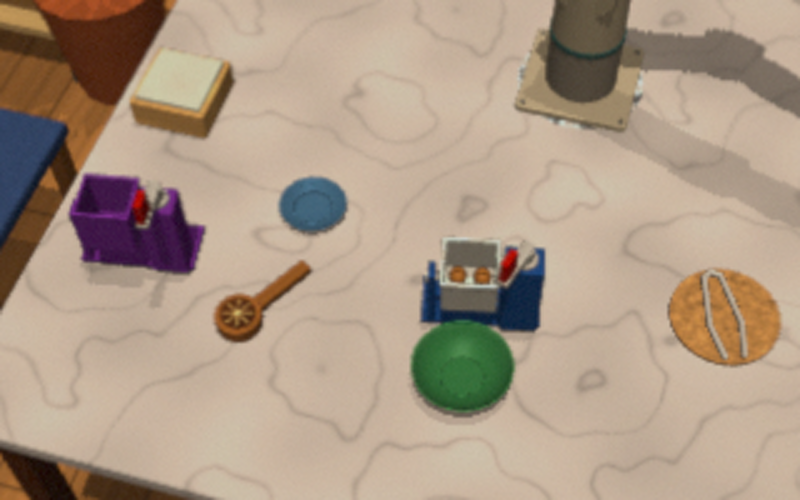

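View pics/side1.png

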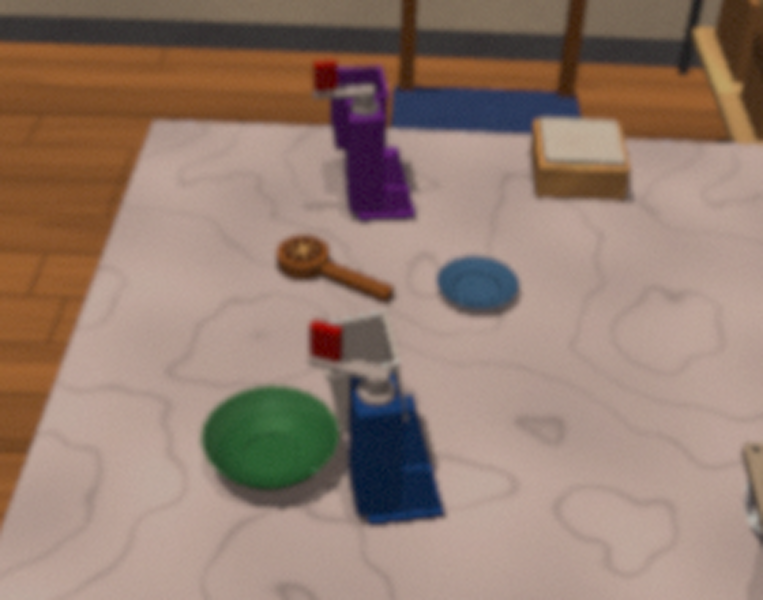

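Candidates: a blue stand at scene px (334,214) and a purple one at scene px (195,188). The blue one is meant: it has the blue gearbox, the walnuts in its tin, and the green dish beside it. The purple one is excluded by the task.

```bash
cat >> h.py <<'E'
def cloud(p,R=None,t=None):
    K=np.array([[p['fx'],0,p['cx']],[0,p['fy'],p['cy']],[0,0,1.]])
    v,u=np.mgrid[:400,:640]; uv=np.stack([u,v],-1).reshape(-1,1,2).astype(float)
    s=cv2.undistortPoints(uv,K,np.array([p['k1'],0,0,0,0.]))[:,0]; d=p['z_map'].reshape(-1)
    c=np.stack([s[:,0]*d,-s[:,1]*d,-d],1)
    if 'hand_eye' in p:
        H=np.array(p['hand_eye']); c=c@H[:3,:3].T+H[:3,3]
    else: R=Rotation.from_euler('xyz',p['rotation']).as_matrix(); t=np.array(p['position'])
    w=c@R.T+t; hsv=cv2.cvtColor(p['color'],cv2.COLOR_RGB2HSV).reshape(-1,3).astype(int)
    return w,hsv,d>0
def parts(w,hsv,ok):
    ok=ok&(abs(w[:,0]-570)<200)&(abs(w[:,1]+40)<200)
    red=ok&((hsv[:,0]<6)|(hsv[:,0]>174))&(hsv[:,1]>150)&(w[:,2]>190)
    blue=ok&(abs(hsv[:,0]-110)<12)&(hsv[:,1]>120)
    green=ok&(abs(hsv[:,0]-65)<20)&(hsv[:,1]>120)
    return red,blue,green
def desc(w,m,n):
    q=w[m]; print(n,len(q),q.mean(0).round(1) if len(q) else '', np.percentile(q,[2,98],axis=0).round(0).tolist() if len(q) else '')
E
python3 - <<'E'
from h import *
for n in('scene','side'):
    p=get_image(n); print(n,p['fx']); w,h,ok=cloud(p); r,b,g=parts(w,h,ok)
    desc(w,r,'red');desc(w,r&(w[:,2]>240),'redtop');desc(w,b,'blue');desc(w,b&(abs(w[:,2]-175)<6),'bluetop')
    desc(w,g,'dish')
    q=w[b&(abs(w[:,2]-175)<6)][:,:2]
    if len(q)>5: print(cv2.minAreaRect(q.astype(np.float32)))
E
```

```text
scene 485.32649615026304
red 51 [600.5 -10.2 238. ] [[581.0, -18.0, 215.0], [613.0, -3.0, 252.0]]
redtop 28 [597.2 -10.3 247.7] [[581.0, -16.0, 241.0], [612.0, -3.0, 253.0]]
blue 518 [564.3 -30.8  73.7] [[527.0, -142.0, 5.0], [587.0, 34.0, 174.0]]
bluetop 29 [554.2  22.6 173.1] [[521.0, 7.0, 169.0], [567.0, 32.0, 180.0]]
dish 990 [652.7 -57.7  16.6] [[591.0, -122.0, -2.0], [720.0, 10.0, 40.0]]
((547.5104370117188, 23.825519561767578), (24.219982147216797, 49.04370880126953), 69.79512786865234)
side 414.6496213166688
red 126 [592.1  -4.  235.7] [[579.0, -11.0, 214.0], [607.0, 2.0, 252.0]]
redtop 53 [592.5  -4.8 247.9] [[579.0, -12.0, 241.0], [607.0, 2.0, 253.0]]
blue 1133 [522.3  11.9  74.3] [[475.0, -109.0, 10.0], [564.0, 41.0, 177.0]]
bluetop 99 [539.7  28.3 174.9] [[514.0, 8.0, 170.0], [564.0, 39.0, 179.0]]
dish 871 [659.3 -57.5  15.2] [[597.0, -110.0, 3.0], [721.0, 14.0, 41.0]]
((539.4833374023438, 13.081113815307617), (49.40410614013672, 48.38153839111328), 10.121918678283691)
```

```bash
python3 -m handwheel '[{"delta_pos":[2.1,-3.4,0.9],"yaw":0},{"delta_pos":[2.1,-3.4,0.9],"yaw":0},{"delta_pos":[2.1,-3.4,0.9],"yaw":0},{"delta_pos":[2.1,-3.4,0.9],"yaw":0},{"delta_pos":[2.1,-3.4,0.9],"yaw":0},{"delta_pos":[2.1,-3.4,0.9],"yaw":0},{"delta_pos":[2.1,-3.4,0.9],"yaw":0},{"delta_pos":[2.1,-3.4,0.9],"yaw":0},{"delta_pos":[2.1,-3.4,0.9],"yaw":0},{"delta_pos":[2.1,-3.4,0.9],"yaw":0}]'; python3 -c "
from h import *; s=status.read_state(); print(s['qpos'].round(2),s['eef_pos'].round(),s['tool_rot'].round(2),s['clock'])"
```

```text
clock: 2.03
eef_pos: [383.9, 284.7, 322.1]
tool_rot: [3.141, 0.0, 2.872]
force: [1.2, 0.2, -0.5]
width: 85.8
gripper_force: 0.0
[-0.78  0.28  0.11  1.85 -0.04  1.01  0.64] [384. 285. 322.] [3.14 0.   2.87] 2.0333
```

```bash
python3 -m handwheel '[{"delta_pos":[2.2,-3.4,0.9],"yaw":0},{"delta_pos":[2.2,-3.4,0.9],"yaw":0},{"delta_pos":[2.2,-3.4,0.9],"yaw":0},{"delta_pos":[2.2,-3.4,0.9],"yaw":0},{"delta_pos":[2.2,-3.4,0.9],"yaw":0},{"delta_pos":[2.2,-3.4,0.9],"yaw":0},{"delta_pos":[2.2,-3.4,0.9],"yaw":0},{"delta_pos":[2.2,-3.4,0.9],"yaw":0},{"delta_pos":[0,0,0],"yaw":0},{"delta_pos":[0,0,0],"yaw":0}]'
cat > wr.py <<'E'
from h import *
import sys
s=status.read_state(); p=get_image('wrist'); print(s['qpos'].round(2),s['eef_pos'].round(1),s['tool_rot'].round(3),s['clock'])
w,h,ok=cloud(p,Rotation.from_euler('xyz',s['tool_rot']).as_matrix(),s['eef_pos']); r,b,g=parts(w,h,ok)
desc(w,r,'red');desc(w,b,'blue');desc(w,g,'dish')
for n,m in(('redtop',r&(w[:,2]>244)),('bluetop',b&(abs(w[:,2]-175)<6))):
    desc(w,m,n); q=w[m][:,:2]
    if len(q)>5: print(cv2.minAreaRect(q.astype(np.float32)))
save(p,sys.argv[1])
E
python3 wr.py w1.png
python3 - <<'E'
from h import *
a=cv2.imread('pics/w1.png'); p=get_image('side'); b=cv2.resize(p['color'][150:300,240:400,::-1],(427,400))
cv2.imwrite('pics/c1.png',cv2.resize(np.hstack([a,b]),(800,300)))
E
```

```text
clock: 2.87
eef_pos: [560.1, 11.5, 393.5]
tool_rot: [-3.141, 0.001, 2.866]
force: [-0.1, 0.9, -0.5]
width: 85.5
gripper_force: 0.0
[-0.24  0.36  0.26  1.53 -0.09  1.26  1.32] [560.1  11.5 393.5] [-3.141e+00  1.000e-03  2.866e+00] 2.8667
red 732 [581.5  -3.  282.8] [[536.0, -31.0, 218.0], [606.0, 57.0, 473.0]]
blue 5814 [514.3 -23.8 109.9] [[471.0, -146.0, 11.0], [568.0, 72.0, 474.0]]
dish 4303 [649.  -32.7 137.6] [[532.0, -120.0, 5.0], [730.0, 76.0, 477.0]]
redtop 609 [582.6  -2.8 293.6] [[536.0, -32.0, 247.0], [606.0, 64.0, 473.0]]
((577.0502319335938, 7.990974426269531), (141.86363220214844, 69.22972106933594), 74.8833236694336)
bluetop 1228 [533.7   9.3 175.1] [[513.0, -23.0, 171.0], [562.0, 37.0, 177.0]]
((539.3029174804688, 6.987705230712891), (48.54264450073242, 58.82271194458008), 12.318575859069824)
```

View pics/c1.png

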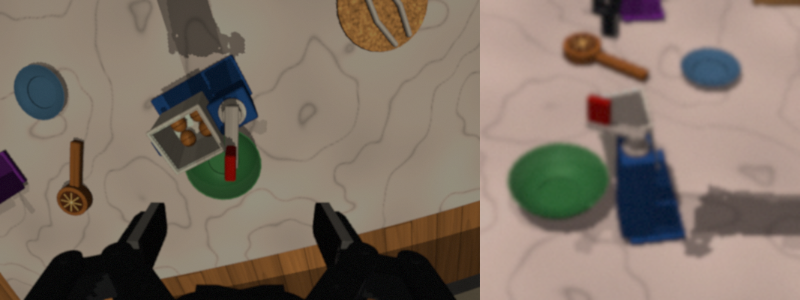

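```bash
python3 - <<'E'
import re
t=open('wr.py').read()
t=t.replace("r&(w[:,2]>244)","r&(abs(w[:,2]-249)<5)").replace("desc(w,r,'red');desc(w,b,'blue');desc(w,g,'dish')","desc(w,g&(w[:,2]<60),'dish')")
t+="""
q=w[ok&(abs(w[:,2]-206)<5)&(h[:,1]<80)&(np.hypot(w[:,0]-539,w[:,1]-7)<60)]
if len(q): print('arm',len(q),q.mean(0).round(1),cv2.minAreaRect(q[:,:2].astype(np.float32)))
q=w[ok&(h[:,1]<80)&(abs(w[:,2]-190)<25)&(np.hypot(w[:,0]-539,w[:,1]-7)<60)]
print('metal',len(q),np.histogram(q[:,2],bins=10))
"""
open('wr.py','w').write(t)
E
python3 wr.py w2.png
```

```text
[-0.25  0.36  0.25  1.53 -0.09  1.26  1.32] [558.7  15.5 392.9] [ 3.141e+00 -1.000e-03  2.873e+00] 2.9667
dish 3195 [685.  -48.6  20.5] [[625.0, -122.0, 5.0], [732.0, 17.0, 40.0]]
redtop 496 [590.4  -8.1 249.9] [[576.0, -17.0, 246.0], [606.0, 0.0, 252.0]]
((591.5943603515625, -8.30563735961914), (12.477313041687012, 32.55322265625), 73.15602111816406)
bluetop 1218 [533.7   9.4 175.1] [[513.0, -23.0, 172.0], [561.0, 37.0, 177.0]]
((539.3338012695312, 6.857063293457031), (48.59412384033203, 58.711204528808594), 12.079015731811523)
arm 1094 [552.2   3.2 206.2] ((560.778076171875, -1.108856201171875), (25.46672248840332, 70.096923828125), 69.30461883544922)
metal 2215 (array([ 49, 194, 313, 522,  14,  12,  12,   5, 387, 707]), array([165.12983202, 169.66508764, 174.20034327, 178.7355989 ,
       183.27085452, 187.80611015, 192.34136578, 196.8766214 ,
       201.41187703, 205.94713266, 210.48238828]))
```

```bash
python3 -m handwheel '[{"delta_pos":[1.1,-0.8,-2],"yaw":-0.025},{"delta_pos":[1.1,-0.8,-2],"yaw":0},{"delta_pos":[1.06,-0.78,-2],"yaw":0},{"delta_pos":[0,0,-2],"yaw":0},{"delta_pos":[0,0,-2],"yaw":0},{"delta_pos":[0,0,0],"yaw":0},{"delta_pos":[0,0,0],"yaw":0},{"delta_pos":[0,0,0],"yaw":0}]' -0.2; python3 wr.py w3.png; python3 -c "
from h import *
for i in range(5): print(status.read_state()['eef_pos'].round(1)); get_image('side')"
```

```text
clock: 3.68
eef_pos: [592.2, -8.2, 294.5]
tool_rot: [3.141, 0.001, 2.849]
force: [-0.6, 0.0, 0.5]
width: 34.1
gripper_force: 0.0
[-0.19  0.49  0.25  1.61 -0.13  1.06  1.37] [592.2  -8.2 294.5] [3.141e+00 1.000e-03 2.849e+00] 3.6833
dish 3691 [680.6 -50.6  19.6] [[626.0, -122.0, 5.0], [730.0, 17.0, 41.0]]
redtop 1119 [590.3  -8.4 250. ] [[576.0, -17.0, 246.0], [607.0, -0.0, 252.0]]
((591.710205078125, -8.645663261413574), (12.479656219482422, 33.29220199584961), 72.8509750366211)
bluetop 2417 [534.4   7.9 175.2] [[513.0, -23.0, 173.0], [562.0, 36.0, 177.0]]
((539.0341796875, 6.396751403808594), (48.6683464050293, 57.557891845703125), 11.826184272766113)
arm 2353 [551.5   3.2 206.2] ((560.3487548828125, -1.2767086029052734), (25.477230072021484, 70.42774963378906), 68.88572692871094)
metal 4462 (array([ 173,  543,  566,  808,   11,    0,    5,   10,  644, 1702]), array([166.72419896, 171.06581279, 175.40742661, 179.74904043,
       184.09065425, 188.43226807, 192.7738819 , 197.11549572,
       201.45710954, 205.79872336, 210.14033718]))
[592.5  -8.5 294.9]
[592.6  -8.7 295. ]
[592.5  -8.9 294.9]
[592.4  -9.  294.7]
[592.3  -9.1 294.4]
```

View pics/w3.png

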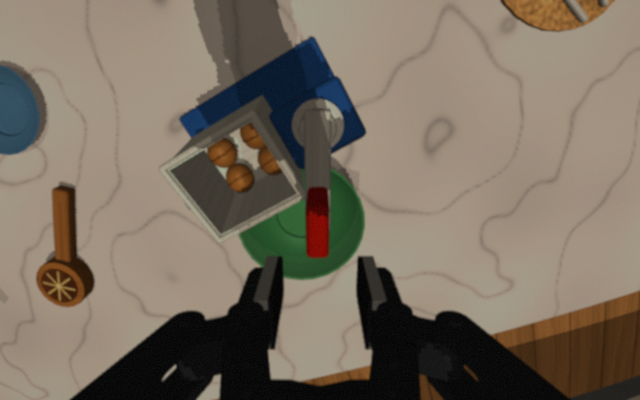

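The wrist view shows the red grip at (317,222), centred between the fingertips at (270,265) and (370,265), with the walnuts in the tin at (240,155). I'll descend next.

```bash
python3 -m handwheel '[{"delta_pos":[0,0,-2],"yaw":0},{"delta_pos":[0,0,-2],"yaw":0},{"delta_pos":[0,0,-2],"yaw":0},{"delta_pos":[0,0,-2],"yaw":0},{"delta_pos":[0,0,0],"yaw":0},{"delta_pos":[0,0,0],"yaw":0}]' -0.2; python3 -m handwheel '[{"delta_pos":[0,0,0],"yaw":0},{"delta_pos":[0,0,0],"yaw":0},{"delta_pos":[0,0,0],"yaw":0}]' -0.45
cat > plan.py <<'E'
import sys,numpy as np   # plan.py start_angle step rows : circle rows, cm, cumulative rounding
a,s,n=float(sys.argv[1]),float(sys.argv[2]),int(sys.argv[3])
t=a+s*np.arange(n+1); P=np.round(5.5*np.c_[np.cos(t),np.sin(t)],1)
for i,d in enumerate(np.diff(P,axis=0).round(1)):
    if i%10==0: print('--',round(t[i],2))
    print(d.tolist())
print('end',t[-1],P[-1])
E
python3 plan.py -0.29 -0.12 60 | tr '\n' ' '
```

```text
clock: 4.48
eef_pos: [591.4, -9.3, 213.1]
tool_rot: [-3.141, -0.002, 2.847]
force: [0.8, -0.0, 0.8]
width: 34.2
gripper_force: 0.0
clock: 4.73
eef_pos: [592.7, -9.3, 214.7]
tool_rot: [3.141, 0.002, 2.847]
force: [-0.4, 0.0, -0.1]
width: 23.3
gripper_force: 0.0
-- -0.29 [-0.3, -0.6] [-0.3, -0.6] [-0.3, -0.5] [-0.5, -0.5] [-0.4, -0.5] [-0.6, -0.4] [-0.6, -0.3] [-0.6, -0.2] [-0.6, -0.2] [-0.7, -0.1] -- -1.49 [-0.6, 0.0] [-0.7, 0.1] [-0.6, 0.1] [-0.6, 0.2] [-0.6, 0.3] [-0.6, 0.4] [-0.5, 0.4] [-0.4, 0.5] [-0.4, 0.5] [-0.3, 0.6] -- -2.69 [-0.3, 0.6] [-0.2, 0.6] [-0.1, 0.7] [0.0, 0.7] [0.1, 0.6] [0.1, 0.7] [0.2, 0.6] [0.3, 0.6] [0.4, 0.5] [0.4, 0.5] -- -3.89 [0.4, 0.5] [0.6, 0.4] [0.5, 0.3] [0.7, 0.3] [0.6, 0.2] [0.6, 0.1] [0.7, 0.0] [0.7, -0.1] [0.6, -0.1] [0.6, -0.2] -- -5.09 [0.6, -0.3] [0.6, -0.3] [0.5, -0.4] [0.5, -0.5] [0.4, -0.5] [0.3, -0.6] [0.3, -0.6] [0.2, -0.6] [0.1, -0.7] [0.0, -0.6] -- -6.29 [0.0, -0.7] [-0.2, -0.6] [-0.2, -0.7] [-0.2, -0.6] [-0.4, -0.5] [-0.4, -0.6] [-0.5, -0.4] [-0.5, -0.4] [-0.5, -0.4] [-0.6, -0.2] end -7.489999999999999 [ 2.  -5.1]
```

```bash
python3 -m handwheel '[{"delta_pos":[-0.3,-0.6,0],"yaw":-0.12},{"delta_pos":[-0.3,-0.6,0],"yaw":-0.12},{"delta_pos":[-0.3,-0.5,0],"yaw":-0.12},{"delta_pos":[-0.5,-0.5,0],"yaw":-0.12},{"delta_pos":[-0.4,-0.5,0],"yaw":-0.12},{"delta_pos":[-0.6,-0.4,0],"yaw":-0.12},{"delta_pos":[-0.6,-0.3,0],"yaw":-0.12},{"delta_pos":[-0.6,-0.2,0],"yaw":-0.12},{"delta_pos":[-0.6,-0.2,0],"yaw":-0.12},{"delta_pos":[-0.7,-0.1,0],"yaw":-0.12}]'
python3 - <<'E'
from h import *
s=status.read_state(); print(s['qpos'].round(2),s['force'])
p=get_image('side'); w,h,ok=cloud(p); r,b,g=parts(w,h,ok); desc(w,r,'red')
E
```

```text
clock: 5.57
eef_pos: [544.2, -48.4, 214.5]
tool_rot: [3.138, 0.0, 1.641]
force: [1.6, 0.0, -0.6]
width: 23.4
gripper_force: 0.9
[-0.34  0.56  0.58  1.84 -0.39  0.85  0.5 ] [ 1.5748749   0.02465251 -0.60635171]
red 75 [551.4 -37.  255.7] [[543.0, -56.0, 215.0], [585.0, -21.0, 530.0]]
```

```bash
python3 -m handwheel '[{"delta_pos":[-0.6,0,0],"yaw":-0.12},{"delta_pos":[-0.7,0.1,0],"yaw":-0.12},{"delta_pos":[-0.6,0.1,0],"yaw":-0.12},{"delta_pos":[-0.6,0.2,0],"yaw":-0.12},{"delta_pos":[-0.6,0.3,0],"yaw":-0.12},{"delta_pos":[-0.6,0.4,0],"yaw":-0.12},{"delta_pos":[-0.5,0.4,0],"yaw":-0.12},{"delta_pos":[-0.4,0.5,0],"yaw":-0.12},{"delta_pos":[-0.4,0.5,0],"yaw":-0.12},{"delta_pos":[-0.3,0.6,0],"yaw":-0.12}]'
python3 -m handwheel '[{"delta_pos":[-0.3,0.6,0],"yaw":-0.12},{"delta_pos":[-0.2,0.6,0],"yaw":-0.12},{"delta_pos":[-0.1,0.7,0],"yaw":-0.12},{"delta_pos":[0,0.7,0],"yaw":-0.12},{"delta_pos":[0.1,0.6,0],"yaw":-0.12},{"delta_pos":[0.1,0.7,0],"yaw":-0.12},{"delta_pos":[0.2,0.6,0],"yaw":-0.12},{"delta_pos":[0.3,0.6,0],"yaw":-0.12},{"delta_pos":[0.4,0.5,0],"yaw":-0.12},{"delta_pos":[0.4,0.5,0],"yaw":-0.12}]'
python3 - <<'E'
from h import *
s=status.read_state(); print(s['qpos'].round(2),s['force'])
E
```

```text
clock: 6.45
eef_pos: [490.7, -17.8, 214.3]
tool_rot: [3.14, -0.002, 0.444]
force: [-0.2, -2.9, 1.0]
width: 23.6
gripper_force: 1.0
clock: 7.28
eef_pos: [499.1, 43.8, 213.8]
tool_rot: [3.141, -0.0, -0.756]
force: [-0.3, -3.5, 1.7]
width: 23.3
gripper_force: 0.9
[-0.87  0.78  1.26  1.96 -0.86  1.08 -1.54] [-0.31806257 -3.5236122   1.6910938 ]
```

```bash
python3 -m handwheel '[{"delta_pos":[0,0,0],"yaw":0},{"delta_pos":[-0.3,-0.4,0],"yaw":0},{"delta_pos":[0,0,0],"yaw":0},{"delta_pos":[0,0,2],"yaw":0},{"delta_pos":[0,0,2],"yaw":0},{"delta_pos":[0,0,2],"yaw":0},{"delta_pos":[0,0,2],"yaw":0.12},{"delta_pos":[0,0,0],"yaw":0.12},{"delta_pos":[0,0,0],"yaw":0.12},{"delta_pos":[0,0,0],"yaw":0.12}]' -0.2
python3 -m handwheel '[{"delta_pos":[0,0,0],"yaw":0.12},{"delta_pos":[0,0,0],"yaw":0.12},{"delta_pos":[0,0,0],"yaw":0.12},{"delta_pos":[0,0,0],"yaw":0.12},{"delta_pos":[0,0,0],"yaw":0.12},{"delta_pos":[0,0,0],"yaw":0.12},{"delta_pos":[0,0,0],"yaw":0.12},{"delta_pos":[0,0,0],"yaw":0.12},{"delta_pos":[0,0,0],"yaw":0.12},{"delta_pos":[0,0,0],"yaw":0.12}]'
python3 -m handwheel '[{"delta_pos":[0,0,0],"yaw":0.12},{"delta_pos":[0,0,0],"yaw":0.12},{"delta_pos":[0,0,0],"yaw":0.12},{"delta_pos":[0,0,0],"yaw":0.12},{"delta_pos":[0,0,0],"yaw":0.12},{"delta_pos":[0,0,0],"yaw":0.12},{"delta_pos":[0,0,0],"yaw":0.12},{"delta_pos":[0,0,0],"yaw":0.12},{"delta_pos":[0,0,0],"yaw":0.12},{"delta_pos":[0,0,0],"yaw":0.12}]'
python3 -m handwheel '[{"delta_pos":[0,0,0],"yaw":0.12},{"delta_pos":[0,0,0],"yaw":0.12},{"delta_pos":[0,0,0],"yaw":0.12},{"delta_pos":[0,0,0],"yaw":0},{"delta_pos":[0,0,0],"yaw":0}]'
python3 wr.py w4.png
```

```text
clock: 8.12
eef_pos: [495.6, 39.3, 294.0]
tool_rot: [-3.14, -0.001, -0.265]
force: [0.5, 0.1, 0.0]
width: 34.0
gripper_force: 0.0
clock: 8.95
eef_pos: [495.4, 39.1, 293.8]
tool_rot: [3.142, -0.001, 0.935]
force: [0.5, 0.5, 0.4]
width: 34.1
gripper_force: 0.0
clock: 9.78
eef_pos: [495.5, 39.1, 293.8]
tool_rot: [3.141, 0.0, 2.135]
force: [-0.0, 0.3, 0.1]
width: 34.3
gripper_force: 0.0
clock: 10.2
eef_pos: [495.6, 39.1, 293.8]
tool_rot: [3.141, 0.0, 2.484]
force: [0.1, -0.4, -0.4]
width: 34.0
gripper_force: 0.0
[-0.42  0.35  0.39  1.86 -0.16  0.96  0.96] [495.6  39.1 293.8] [3.141 0.    2.484] 10.2
dish 1437 [685.3 -62.5  16. ] [[639.0, -121.0, 4.0], [728.0, 19.0, 41.0]]
redtop 1175 [495.6  43.1 249.9] [[482.0, 30.0, 246.0], [510.0, 55.0, 252.0]]
((496.86651611328125, 42.515342712402344), (13.364669799804688, 32.994224548339844), 51.70838165283203)
bluetop 1209 [535.7  10.7 174.7] [[515.0, -22.0, 170.0], [559.0, 39.0, 176.0]]
((538.7615356445312, 7.345424652099609), (48.85043716430664, 59.273590087890625), 12.156667709350586)
arm 1010 [534.7   9.7 206. ] ((518.4806518554688, 15.860904693603516), (25.347726821899414, 73.49937438964844), 67.60824584960938)
metal 2284 (array([301, 246, 220, 427,  16,  17,  18,  23,  88, 928]), array([165.03027239, 169.37644596, 173.72261954, 178.06879311,
       182.41496669, 186.76114026, 191.10731384, 195.45348741,
       199.79966099, 204.14583457, 208.49200814]))
```

View pics/w4.png

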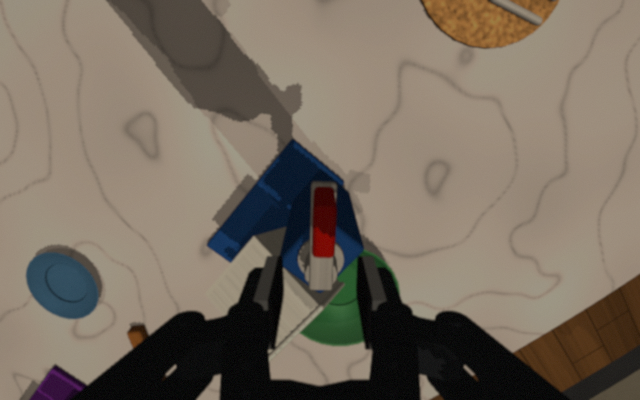

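Wrist view: the red grip is at (323,220), centred between the fingers at (265,290) and (370,290). The tin is partly tipped at (270,300).

```bash
python3 -m handwheel '[{"delta_pos":[0.1,0.3,-2],"yaw":0},{"delta_pos":[0,0,-2],"yaw":0},{"delta_pos":[0,0,-2],"yaw":0},{"delta_pos":[0,0,-2],"yaw":0},{"delta_pos":[0,0,0],"yaw":0},{"delta_pos":[0,0,0],"yaw":0}]' -0.2; python3 -m handwheel '[{"delta_pos":[0,0,0],"yaw":0},{"delta_pos":[0,0,0],"yaw":0},{"delta_pos":[0,0,0],"yaw":0}]' -0.45
python3 plan.py -3.83 -0.12 30 | tr '\n' ' '
```

```text
clock: 10.75
eef_pos: [496.3, 42.5, 213.0]
tool_rot: [-3.14, -0.001, 2.486]
force: [0.7, 0.2, 0.4]
width: 34.1
gripper_force: 0.0
clock: 11.0
eef_pos: [497.6, 42.8, 214.5]
tool_rot: [3.14, 0.002, 2.487]
force: [0.4, -0.4, 0.4]
width: 23.5
gripper_force: 0.0
-- -3.83 [0.4, 0.5] [0.5, 0.4] [0.6, 0.4] [0.5, 0.3] [0.7, 0.2] [0.6, 0.1] [0.7, 0.1] [0.6, 0.0] [0.7, -0.1] [0.6, -0.2] -- -5.03 [0.6, -0.2] [0.6, -0.3] [0.5, -0.4] [0.5, -0.5] [0.5, -0.5] [0.3, -0.5] [0.3, -0.6] [0.3, -0.6] [0.1, -0.7] [0.1, -0.6] -- -6.23 [0.0, -0.7] [-0.1, -0.6] [-0.2, -0.7] [-0.2, -0.6] [-0.3, -0.6] [-0.4, -0.5] [-0.4, -0.5] [-0.5, -0.4] [-0.6, -0.4] [-0.5, -0.3] end -7.43 [ 2.3 -5. ]
```

```bash
python3 -m handwheel '[{"delta_pos":[0.4,0.5,0],"yaw":-0.12},{"delta_pos":[0.5,0.4,0],"yaw":-0.12},{"delta_pos":[0.6,0.4,0],"yaw":-0.12},{"delta_pos":[0.5,0.3,0],"yaw":-0.12},{"delta_pos":[0.7,0.2,0],"yaw":-0.12},{"delta_pos":[0.6,0.1,0],"yaw":-0.12},{"delta_pos":[0.7,0.1,0],"yaw":-0.12},{"delta_pos":[0.6,0,0],"yaw":-0.12},{"delta_pos":[0.7,-0.1,0],"yaw":-0.12},{"delta_pos":[0.6,-0.2,0],"yaw":-0.12}]'
python3 -m handwheel '[{"delta_pos":[0.6,-0.2,0],"yaw":-0.12},{"delta_pos":[0.6,-0.3,0],"yaw":-0.12},{"delta_pos":[0.5,-0.4,0],"yaw":-0.12},{"delta_pos":[0.5,-0.5,0],"yaw":-0.12},{"delta_pos":[0.5,-0.5,0],"yaw":-0.12},{"delta_pos":[0.3,-0.5,0],"yaw":-0.12},{"delta_pos":[0.3,-0.6,0],"yaw":-0.12},{"delta_pos":[0.3,-0.6,0],"yaw":-0.12},{"delta_pos":[0.1,-0.7,0],"yaw":-0.12},{"delta_pos":[0.1,-0.6,0],"yaw":-0.12}]'
python3 - <<'E'
from h import *
s=status.read_state(); print(s['qpos'].round(2),s['force'])
E
```

```text
clock: 11.83
eef_pos: [555.9, 60.5, 214.0]
tool_rot: [-3.141, -0.001, 1.282]
force: [-1.0, 0.2, 1.5]
width: 23.3
gripper_force: 0.9
clock: 12.67
eef_pos: [594.5, 11.9, 214.0]
tool_rot: [-3.139, -0.002, 0.082]
force: [-0.5, 2.8, -0.1]
width: 23.4
gripper_force: 0.9
[-0.63  0.77  1.    1.72 -0.74  1.08 -0.87] [-0.47881515  2.81742992 -0.05378272]
```

```bash
python3 -m handwheel '[{"delta_pos":[0,-0.7,0],"yaw":-0.12},{"delta_pos":[-0.1,-0.6,0],"yaw":-0.12},{"delta_pos":[-0.2,-0.7,0],"yaw":-0.12},{"delta_pos":[-0.2,-0.6,0],"yaw":-0.12},{"delta_pos":[-0.3,-0.6,0],"yaw":-0.12},{"delta_pos":[-0.4,-0.5,0],"yaw":-0.12},{"delta_pos":[-0.4,-0.5,0],"yaw":-0.12},{"delta_pos":[-0.5,-0.4,0],"yaw":-0.12},{"delta_pos":[0,0,0],"yaw":0},{"delta_pos":[0,0,0],"yaw":0}]'
python3 -m handwheel '[{"delta_pos":[0,0,0],"yaw":0},{"delta_pos":[0,0,0],"yaw":0},{"delta_pos":[0,0,0],"yaw":0},{"delta_pos":[0,0,0],"yaw":0},{"delta_pos":[0,0,0],"yaw":0},{"delta_pos":[0,0,0],"yaw":0}]'
python3 - <<'E'
from h import *
s=status.read_state(); print(s['qpos'].round(2),s['force'])
a=get_image('scene'); b=get_image('side')
for p in(a,b): print([(round(x['score'],2),np.round(x['rect'])) for x in models.boxes_of(p,'walnut0')[:6]])
cv2.imwrite('pics/c2.png',np.hstack([cv2.resize(a['color'][180:280,290:390,::-1],(400,400)),cv2.resize(b['color'][180:300,230:350,::-1],(400,400))]))
E
```

```text
clock: 13.5
eef_pos: [573.0, -35.1, 213.7]
tool_rot: [-3.141, -0.0, -0.87]
force: [0.3, 0.5, 0.7]
width: 23.7
gripper_force: 0.0
clock: 14.0
eef_pos: [572.8, -35.2, 213.3]
tool_rot: [-3.142, 0.0, -0.873]
force: [-0.4, -0.1, -0.8]
width: 23.8
gripper_force: 0.0
[-0.64  0.87  1.23  1.77 -0.89  1.18 -1.57] [-0.36167604 -0.11205978 -0.7835406 ]
[(0.55, array([322., 250., 329., 259.])), (0.39, array([313., 248., 322., 254.])), (0.24, array([226., 206., 261., 238.]))]
[(0.62, array([271., 233., 278., 242.])), (0.5, array([283., 242., 295., 248.]))]
```

View pics/c2.png

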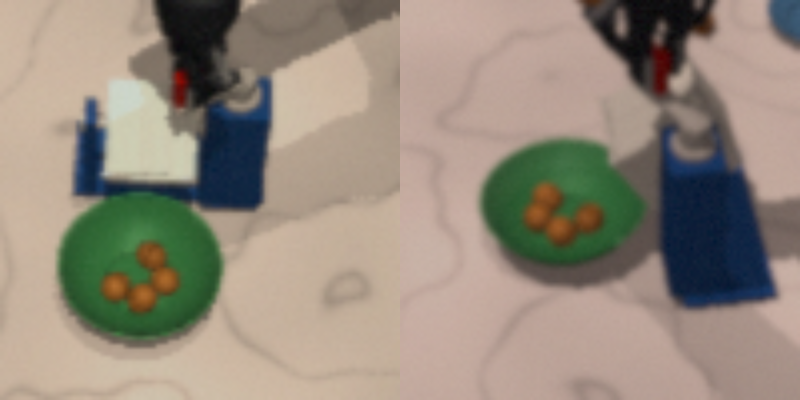

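All four walnuts lie in the green dish, at scene crop (115–165, 255–297) and at (545–590, 195–232) in the side crop. The tin is inverted and empty, so I'll crank back now.

```bash
python3 plan.py -7.18 0.12 31 | tr '\n' ' '
```

```text
-- -7.18 [0.5, 0.4] [0.5, 0.5] [0.3, 0.6] [0.3, 0.6] [0.3, 0.6] [0.1, 0.6] [0.1, 0.7] [0.0, 0.6] [-0.1, 0.7] [-0.2, 0.6] -- -5.98 [-0.2, 0.7] [-0.3, 0.5] [-0.4, 0.6] [-0.4, 0.5] [-0.5, 0.4] [-0.5, 0.4] [-0.6, 0.3] [-0.6, 0.2] [-0.7, 0.2] [-0.6, 0.1] -- -4.78 [-0.7, 0.0] [-0.6, -0.1] [-0.7, -0.1] [-0.6, -0.3] [-0.6, -0.3] [-0.5, -0.3] [-0.5, -0.5] [-0.5, -0.4] [-0.4, -0.6] [-0.3, -0.6] -- -3.58 [-0.2, -0.6] end -3.46 [-5.2  1.7]
```

```bash
python3 -m handwheel '[{"delta_pos":[0.5,0.4,0],"yaw":0.12},{"delta_pos":[0.5,0.5,0],"yaw":0.12},{"delta_pos":[0.3,0.6,0],"yaw":0.12},{"delta_pos":[0.3,0.6,0],"yaw":0.12},{"delta_pos":[0.3,0.6,0],"yaw":0.12},{"delta_pos":[0.1,0.6,0],"yaw":0.12},{"delta_pos":[0.1,0.7,0],"yaw":0.12},{"delta_pos":[0,0.6,0],"yaw":0.12},{"delta_pos":[-0.1,0.7,0],"yaw":0.12},{"delta_pos":[-0.2,0.6,0],"yaw":0.12}]'
python3 -m handwheel '[{"delta_pos":[-0.2,0.7,0],"yaw":0.12},{"delta_pos":[-0.3,0.5,0],"yaw":0.12},{"delta_pos":[-0.4,0.6,0],"yaw":0.12},{"delta_pos":[-0.4,0.5,0],"yaw":0.12},{"delta_pos":[-0.5,0.4,0],"yaw":0.12},{"delta_pos":[-0.5,0.4,0],"yaw":0.12},{"delta_pos":[-0.6,0.3,0],"yaw":0.12},{"delta_pos":[-0.6,0.2,0],"yaw":0.12},{"delta_pos":[-0.7,0.2,0],"yaw":0.12},{"delta_pos":[-0.6,0.1,0],"yaw":0.12}]'
python3 -m handwheel '[{"delta_pos":[-0.7,0,0],"yaw":0.12},{"delta_pos":[-0.6,-0.1,0],"yaw":0.12},{"delta_pos":[-0.7,-0.1,0],"yaw":0.12},{"delta_pos":[-0.6,-0.3,0],"yaw":0.12},{"delta_pos":[-0.6,-0.3,0],"yaw":0.12},{"delta_pos":[-0.5,-0.3,0],"yaw":0.12},{"delta_pos":[-0.5,-0.5,0],"yaw":0.12},{"delta_pos":[-0.5,-0.4,0],"yaw":0.12},{"delta_pos":[-0.4,-0.6,0],"yaw":0.12},{"delta_pos":[-0.3,-0.6,0],"yaw":0.12}]'
python3 -m handwheel '[{"delta_pos":[-0.2,-0.6,0],"yaw":0.12},{"delta_pos":[0,0,0],"yaw":0},{"delta_pos":[0,0,0],"yaw":0}]'
python3 - <<'E'
from h import *
s=status.read_state(); print(s['qpos'].round(2),s['force'])
E
```

```text
clock: 15.03
eef_pos: [591.1, 23.1, 213.3]
tool_rot: [3.14, -0.0, 0.332]
force: [0.9, -2.3, -1.7]
width: 23.5
gripper_force: 0.9
clock: 15.87
eef_pos: [543.1, 62.1, 213.5]
tool_rot: [3.14, 0.001, 1.532]
force: [1.5, -2.0, -0.7]
width: 23.5
gripper_force: 0.8
clock: 16.7
eef_pos: [488.8, 31.1, 213.6]
tool_rot: [3.141, 0.0, 2.733]
force: [-0.5, 1.7, 1.0]
width: 23.5
gripper_force: 0.9
clock: 16.95
eef_pos: [486.9, 24.2, 213.4]
tool_rot: [3.141, 0.0, 2.842]
force: [-0.6, -0.2, 0.1]
width: 23.8
gripper_force: 0.0
[-0.29  0.43  0.25  1.99 -0.16  0.74  1.33] [-0.63816848 -0.24272564  0.1267875 ]
```

```bash
python3 -m handwheel '[{"delta_pos":[0,0,0],"yaw":0},{"delta_pos":[0.2,0.4,0],"yaw":0},{"delta_pos":[0,0,0],"yaw":0},{"delta_pos":[0,0,2],"yaw":0},{"delta_pos":[0,0,2],"yaw":0},{"delta_pos":[0,0,2],"yaw":0},{"delta_pos":[0,0,2],"yaw":-0.12},{"delta_pos":[0,0,0],"yaw":-0.12},{"delta_pos":[0,0,0],"yaw":-0.12},{"delta_pos":[0,0,0],"yaw":-0.12}]' -0.2
python3 -m handwheel '[{"delta_pos":[0,0,0],"yaw":-0.12},{"delta_pos":[0,0,0],"yaw":-0.12},{"delta_pos":[0,0,0],"yaw":-0.12},{"delta_pos":[0,0,0],"yaw":-0.12},{"delta_pos":[0,0,0],"yaw":-0.12},{"delta_pos":[0,0,0],"yaw":-0.12},{"delta_pos":[0,0,0],"yaw":-0.12},{"delta_pos":[0,0,0],"yaw":-0.12},{"delta_pos":[0,0,0],"yaw":-0.12},{"delta_pos":[0,0,0],"yaw":-0.12}]'
python3 -m handwheel '[{"delta_pos":[0,0,0],"yaw":-0.12},{"delta_pos":[0,0,0],"yaw":-0.12},{"delta_pos":[0,0,0],"yaw":-0.12},{"delta_pos":[0,0,0],"yaw":-0.12},{"delta_pos":[0,0,0],"yaw":-0.12},{"delta_pos":[0,0,0],"yaw":-0.12},{"delta_pos":[0,0,0],"yaw":-0.12},{"delta_pos":[0,0,0],"yaw":-0.12},{"delta_pos":[0,0,0],"yaw":-0.12},{"delta_pos":[0,0,0],"yaw":-0.12}]'
python3 -m handwheel '[{"delta_pos":[0,0,0],"yaw":-0.12},{"delta_pos":[0,0,0],"yaw":-0.12},{"delta_pos":[0,0,0],"yaw":-0.12},{"delta_pos":[0,0,0],"yaw":0},{"delta_pos":[0,0,0],"yaw":0},{"delta_pos":[0,0,0],"yaw":0}]'
python3 wr.py w5.png
```

```text
clock: 17.78
eef_pos: [489.1, 29.2, 293.7]
tool_rot: [3.141, 0.001, 2.361]
force: [0.1, -0.1, -0.5]
width: 34.2
gripper_force: 0.0
clock: 18.62
eef_pos: [488.9, 29.3, 293.3]
tool_rot: [3.141, 0.0, 1.161]
force: [-0.7, 0.2, 0.9]
width: 34.2
gripper_force: 0.0
clock: 19.45
eef_pos: [489.0, 29.4, 293.3]
tool_rot: [3.141, -0.0, -0.039]
force: [0.4, 0.3, 0.6]
width: 34.4
gripper_force: 0.0
clock: 19.95
eef_pos: [488.9, 29.1, 293.2]
tool_rot: [3.141, -0.0, -0.39]
force: [-0.1, 0.4, -0.1]
width: 33.9
gripper_force: 0.0
[-0.86  0.56  1.17  1.89 -0.58  1.09 -1.43] [488.9  29.1 293.2] [ 3.141 -0.    -0.39 ] 19.95
dish 2025 [636.3  -3.   24.3] [[599.0, -28.0, 9.0], [665.0, 19.0, 42.0]]
redtop 1162 [491.6  25.8 249.9] [[476.0, 16.0, 246.0], [506.0, 35.0, 251.0]]
((490.1484680175781, 26.317800521850586), (12.929852485656738, 32.75032043457031), 67.54367065429688)
bluetop 2409 [544.4   2.7 175.2] [[518.0, -24.0, 173.0], [566.0, 36.0, 177.0]]
((539.5791625976562, 5.634433746337891), (49.25604248046875, 58.434959411621094), 12.251020431518555)
arm 2361 [529.   11.2 206.1] ((518.209228515625, 15.21776294708252), (24.686445236206055, 73.10614013671875), 68.36151123046875)
metal 4714 (array([ 375,  560,  390, 1009,   12,    1,    3,   12, 1993,  359]), array([165.0071441 , 169.68172177, 174.35629944, 179.03087711,
       183.70545478, 188.38003245, 193.05461011, 197.72918778,
       202.40376545, 207.07834312, 211.75292079]))
```

View pics/w5.png

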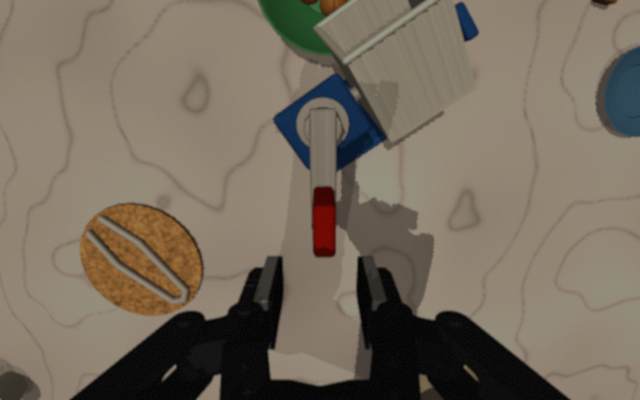

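Wrist view: the grip is at (323,222), centred between the fingers at (268,290) and (370,290). The tin is still tilted at (400,70), and the tongs are undisturbed at (140,260).

```bash
python3 -m handwheel '[{"delta_pos":[0.1,-0.3,-2],"yaw":0},{"delta_pos":[0,0,-2],"yaw":0},{"delta_pos":[0,0,-2],"yaw":0},{"delta_pos":[0,0,-2],"yaw":0},{"delta_pos":[0,0,0],"yaw":0},{"delta_pos":[0,0,0],"yaw":0}]' -0.2; python3 -m handwheel '[{"delta_pos":[0,0,0],"yaw":0},{"delta_pos":[0,0,0],"yaw":0},{"delta_pos":[0,0,0],"yaw":0}]' -0.45
python3 plan.py -3.53 0.12 30 | tr '\n' ' '
```

```text
clock: 20.5
eef_pos: [489.4, 25.6, 213.2]
tool_rot: [3.141, 0.001, -0.393]
force: [0.2, -0.3, 1.0]
width: 34.5
gripper_force: 0.0
clock: 20.75
eef_pos: [490.6, 25.7, 214.4]
tool_rot: [-3.141, -0.002, -0.393]
force: [0.2, 0.3, -0.6]
width: 23.8
gripper_force: 0.0
-- -3.53 [-0.2, -0.6] [-0.1, -0.7] [-0.1, -0.6] [0.0, -0.7] [0.1, -0.7] [0.2, -0.6] [0.3, -0.6] [0.3, -0.6] [0.4, -0.5] [0.4, -0.5] -- -2.33 [0.5, -0.4] [0.6, -0.4] [0.6, -0.3] [0.6, -0.2] [0.6, -0.1] [0.7, -0.1] [0.6, 0.0] [0.7, 0.1] [0.6, 0.2] [0.6, 0.2] -- -1.13 [0.6, 0.3] [0.6, 0.4] [0.4, 0.5] [0.5, 0.5] [0.3, 0.5] [0.3, 0.6] [0.3, 0.6] [0.1, 0.7] [0.1, 0.6] [0.0, 0.7] end 0.06999999999999984 [5.5 0.4]
```

```bash
python3 -m handwheel '[{"delta_pos":[-0.2,-0.6,0],"yaw":0.12},{"delta_pos":[-0.1,-0.7,0],"yaw":0.12},{"delta_pos":[-0.1,-0.6,0],"yaw":0.12},{"delta_pos":[0,-0.7,0],"yaw":0.12},{"delta_pos":[0.1,-0.7,0],"yaw":0.12},{"delta_pos":[0.2,-0.6,0],"yaw":0.12},{"delta_pos":[0.3,-0.6,0],"yaw":0.12},{"delta_pos":[0.3,-0.6,0],"yaw":0.12},{"delta_pos":[0.4,-0.5,0],"yaw":0.12},{"delta_pos":[0.4,-0.5,0],"yaw":0.12}]'
python3 -m handwheel '[{"delta_pos":[0.5,-0.4,0],"yaw":0.12},{"delta_pos":[0.6,-0.4,0],"yaw":0.12},{"delta_pos":[0.6,-0.3,0],"yaw":0.12},{"delta_pos":[0.6,-0.2,0],"yaw":0.12},{"delta_pos":[0.6,-0.1,0],"yaw":0.12},{"delta_pos":[0.7,-0.1,0],"yaw":0.12},{"delta_pos":[0.6,0,0],"yaw":0.12},{"delta_pos":[0.7,0.1,0],"yaw":0.12},{"delta_pos":[0.6,0.2,0],"yaw":0.12},{"delta_pos":[0.6,0.2,0],"yaw":0.12}]'
python3 -m handwheel '[{"delta_pos":[0.6,0.3,0],"yaw":0.12},{"delta_pos":[0.6,0.4,0],"yaw":0.12},{"delta_pos":[0.4,0.5,0],"yaw":0.12},{"delta_pos":[0.5,0.5,0],"yaw":0.12},{"delta_pos":[0.3,0.5,0],"yaw":0.12},{"delta_pos":[0.3,0.6,0],"yaw":0.12},{"delta_pos":[0.3,0.6,0],"yaw":0.12},{"delta_pos":[0.1,0.7,0],"yaw":0.12},{"delta_pos":[0.1,0.6,0],"yaw":0.12},{"delta_pos":[0,0.7,0],"yaw":0.12}]'
python3 -m handwheel '[{"delta_pos":[0,0,0],"yaw":0},{"delta_pos":[0,0,0],"yaw":0}]'
python3 - <<'E'
from h import *
s=status.read_state(); print(s['qpos'].round(2),s['force'])
for n in('side','scene'):
    p=get_image(n); w,h,ok=cloud(p); r,b,g=parts(w,h,ok); desc(w,r&(w[:,2]<255),'red')
E
```

```text
clock: 21.58
eef_pos: [503.3, -34.8, 214.1]
tool_rot: [-3.141, -0.002, 0.813]
force: [-0.1, 1.7, 0.2]
width: 23.6
gripper_force: 0.8
clock: 22.42
eef_pos: [563.5, -45.4, 213.8]
tool_rot: [-3.141, -0.0, 2.012]
force: [-1.7, 0.3, -0.9]
width: 23.5
gripper_force: 0.8
clock: 23.25
eef_pos: [596.5, 7.2, 213.9]
tool_rot: [-3.139, 0.001, -3.072]
force: [0.3, -1.7, -1.1]
width: 23.9
gripper_force: 0.9
clock: 23.42
eef_pos: [596.1, 8.5, 213.8]
tool_rot: [-3.141, 0.001, -3.08]
force: [-0.5, -0.5, 0.7]
width: 23.5
gripper_force: 0.0
[-0.05  0.57 -0.02  1.69  0.02  0.88  1.56] [-0.54149635 -0.52059951  0.66184273]
red 24 [582.1  10.7 234.4] [[581.0, 7.0, 214.0], [584.0, 14.0, 252.0]]
red 50 [603.7   5.  239.7] [[582.0, -2.0, 214.0], [615.0, 11.0, 253.0]]
```

```bash
python3 -m handwheel '[{"delta_pos":[-0.1,0.6,0],"yaw":0.1},{"delta_pos":[-0.2,0.5,0],"yaw":0.1},{"delta_pos":[0,0,0],"yaw":0},{"delta_pos":[0,0,0],"yaw":0}]'
python3 -m handwheel '[{"delta_pos":[0,0.1,0],"yaw":0.02},{"delta_pos":[0,0,0],"yaw":0}]'
python3 -m handwheel '[{"delta_pos":[0,0.1,0],"yaw":0.02},{"delta_pos":[0,0,0],"yaw":0}]'
```

```text
clock: 23.85
eef_pos: [592.7, 19.5, 213.4]
tool_rot: [3.142, -0.0, -2.88]
force: [-0.1, 0.1, 0.4]
width: 23.5
gripper_force: 0.0
clock: 24.02
eef_pos: [592.6, 20.1, 213.3]
tool_rot: [-3.141, -0.001, -2.858]
force: [0.1, -0.6, 0.2]
width: 23.5
gripper_force: 0.3
clock: 24.18
eef_pos: [592.5, 21.2, 213.2]
tool_rot: [-3.141, -0.001, -2.836]
force: [-0.9, -1.3, 0.5]
width: 23.3
gripper_force: 0.7
```

```bash
python3 -m handwheel '[{"delta_pos":[0,0.1,0],"yaw":0.02},{"delta_pos":[0,0,0],"yaw":0}]'
python3 -m handwheel '[{"delta_pos":[0,0.1,0],"yaw":0.02},{"delta_pos":[0,0,0],"yaw":0}]'
python3 -m handwheel '[{"delta_pos":[0,0,0],"yaw":0},{"delta_pos":[0.1,-0.4,0],"yaw":0},{"delta_pos":[0,0,0],"yaw":0},{"delta_pos":[0,0,2],"yaw":0},{"delta_pos":[0,0,2],"yaw":0},{"delta_pos":[0,0,2],"yaw":0},{"delta_pos":[0,0,2],"yaw":0},{"delta_pos":[0,0,0],"yaw":0},{"delta_pos":[0,0,0],"yaw":0}]' -0.2
python3 wr.py w6.png
```

```text
clock: 24.35
eef_pos: [592.6, 22.6, 213.2]
tool_rot: [3.142, -0.001, -2.816]
force: [-0.4, -1.2, 0.5]
width: 23.4
gripper_force: 0.7
clock: 24.52
eef_pos: [592.7, 23.9, 213.2]
tool_rot: [3.141, -0.0, -2.795]
force: [-1.1, -1.9, -0.6]
width: 23.7
gripper_force: 0.6
clock: 25.27
eef_pos: [594.6, 19.9, 294.5]
tool_rot: [-3.141, 0.003, -2.796]
force: [-1.2, -0.5, -0.9]
width: 34.1
gripper_force: 0.0
[-0.01  0.49 -0.11  1.6   0.06  1.06  1.78] [594.6  19.9 294.5] [-3.141e+00  3.000e-03 -2.796e+00] 25.2667
dish 5362 [675.6 -47.4  21. ] [[607.0, -122.0, 6.0], [729.0, 16.0, 42.0]]
redtop 1159 [590.8  19.6 250. ] [[576.0, 11.0, 246.0], [607.0, 28.0, 251.0]]
((592.4053344726562, 20.135744094848633), (33.368038177490234, 12.901595115661621), 15.514665603637695)
bluetop 2548 [536.2   4.3 175.2] [[514.0, -24.0, 173.0], [565.0, 35.0, 177.0]]
((539.3336791992188, 5.70745849609375), (48.63883972167969, 58.3265266418457), 12.910911560058594)
arm 2378 [552.1   9.5 206.1] ((560.8831176757812, 13.477729797363281), (70.8655014038086, 25.441545486450195), 18.57997703552246)
metal 4680 (array([  20, 1057,  488,  717,    6,    7,    3,   23, 2216,  143]), array([165.99349932, 170.59724446, 175.2009896 , 179.80473474,
       184.40847988, 189.01222502, 193.61597016, 198.2197153 ,
       202.82346044, 207.42720558, 212.03095071]))
```

View pics/w6.png

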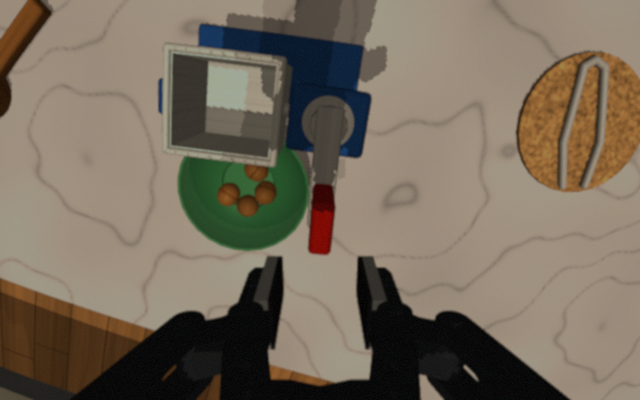

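The wrist view shows the tin empty and upright at (220,105) and all four walnuts in the dish around (248,190). The grip sits at (320,220), clear of the fingers. I'll check that the rim is level.

Run:
```python
from h import *
s=status.read_state(); p=get_image('wrist')
w,h,ok=cloud(p,Rotation.from_euler('xyz',s['tool_rot']).as_matrix(),s['eef_pos'])
c=np.array([556,-71]); a=0.21; d=w[:,:2]-c; x=d@[np.cos(a),np.sin(a)]; y=d@[-np.sin(a),np.cos(a)]
m=ok&(abs(x)<50)&(abs(y)<44)&(w[:,2]>160)&(w[:,2]<190); print(m.sum())
for lo,hi in((-45,-33),(-33,0),(0,33),(33,45)):
    q=m&(x>lo)&(x<hi); print(lo,q.sum(),np.median(w[q,2]),np.percentile(w[q,2],90))
```

```text
4776
-45 1314 174.0102142904271 175.24925760656885
-33 1091 173.5095759374737 175.36722032930606
0 1033 173.8634070474958 175.77744690832205
33 1338 174.3030430985251 176.07990694169015
```

Rim level (174.0 to 174.3 mm across), so the tin is upright.

```bash
python3 -c "
from cell import ctrl; print(ctrl.finish_job())"
```

```text
the job is handed in; nothing more can be done
None
```

I cranked the stand clockwise until all four walnuts were in the green dish, cranked it back until the empty tin stood upright with its rim level, and handed the job in at about 25 s with the gripper clear.

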